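# Unstack the power-board samples into their inspection trays

### The job

Take the stack of parts apart from the top down, one part at a time, and put each one upright and flat inside the rim of the tray made for its outline: the capacitor in the small round tray, the metal module lengthwise in the oblong one, the black choke in the large round one and the finned heat sink squarely in the square one. Lower each part gently to the tray floor before letting go, tip nothing over, and leave the jar and the roll of tape where they are.

Things in the scene. Friction and masses are not known exactly. Their poses are not given: they have to be found in the camera images.
- capacitor: Top of the stack: upright round can capacitor, black with a bright disc and a cross on top, 22 mm diameter, 24 mm high, about 18 g. Origin: centre of its underside; z up along its axis.
- module: Second from the top, under the capacitor: rectangular block with a satin steel case, 42 mm (its x) by 24 mm (its y) by 22 mm high, about 50 g. Origin: centre of its underside; z up.
- choke: Third from the top, under the module: round flat potted choke, black with a thin copper band near its foot, 50 mm diameter, 22 mm high, about 90 g. Origin: centre of its underside; z up along its axis.
- sink: Bottom of the stack, standing on the bench: square aluminium heat sink, 62 x 62 mm (its x and y), 22 mm high, fins upwards along its x, about 110 g; can be gripped across either pair of sides. Origin: centre of its underside; z up.
- tray_round_small: Small round tray for the capacitor, 48 mm outside and 42 mm inside diameter, floor 3 mm and rim 8 mm above the bench. Fixed to the bench, same grey plastic as the other trays. Origin: centre of the underside, on the bench; z up.
- tray_oblong: Oblong tray for the module, outside 66 mm (its x) by 48 mm (its y), inside 60 x 42 mm, floor 3 mm and rim 8 mm above the bench. Fixed to the bench, same grey plastic as the other trays. Origin: centre of the underside, on the bench; z up.
- tray_round_large: Large round tray for the choke, 76 mm outside and 70 mm inside diameter, floor 3 mm and rim 8 mm above the bench. Fixed to the bench, same grey plastic as the other trays. Origin: centre of the underside, on the bench; z up.
- tray_square: Square tray for the heat sink, outside 86 x 86 mm (its x and y), inside 80 x 80 mm, floor 3 mm and rim 8 mm above the bench. Fixed to the bench, same grey plastic as the other trays. Origin: centre of the underside, on the bench; z up.
- jar: Bystander, to be left alone: lidded amber glass jar, 50 mm diameter, 45 mm high, loose on the bench. Origin: centre of its underside.
- tape_roll: Bystander, to be left alone: brown roll of tape lying flat, 76 mm outside and 52 mm inside diameter, 19 mm high, loose on the bench. Origin: centre of its underside.
Things that resemble listed ones, but are neither listed nor needed, are in the scene too. What is shaped like the tray_square but turquoise is not meant.

How it is judged:
By the outcome, as a careful person would: the job done as asked, in the order asked, and still so for the second after the job is handed in, with the robot touching nothing.
It also fails if it takes over 112 s, if anything falls off the work surface, if the arm or the gripper's body presses on something with over 40 N, if the wrist force passes 120 N, or if a joint passes its speed limit or range.

### The arm

A 6-joint arm with a two-finger parallel gripper is mounted at the origin on the work surface. World frame = base frame: x ahead of the robot, y to its left, z up, the work surface at z = 0. Lengths are in m, angles in rad, forces in N, time in s.
With the tool pointing down it reaches from about 0.3 to 0.75 m from the base axis. Payload 8.5 kg.
Tool frame: the origin (TCP) lies midway between the tips of the shut fingers; the grasp point (between the pads) lies 19 mm behind it; z points along the fingers, y is the line along which they close (so a half turn about z gives the same grasp; the last joint's range is limited). The gripper opens to 85 mm and grips with 20 to 120 N. Pads are 22 mm wide; open, the fingers measure 114 mm over their backs; the gripper's body (76 mm by 85 mm) begins 54 mm behind the grasp point. The pads swing forward as they close: fully open they stand 13 mm farther back than shut.
Start: joints at [0.886, 0.381, 1.297, -0, 1.464, -0.215], TCP at [0.249, 0.49, 0.231] pointing down, gripper open.
Joint ranges: [-3.11, 3.11], [-0.89, 2.33], [0.22, 2.48], [-1.42, 4.56], [0.17, 2.85], [-2.88, 2.88]. Speed limits (rad/s): [2.39, 2.39, 3.14, 3.14, 3.14, 3.14].

### API

Orientations are given as a 3x3 rotation matrix whose columns are the frame's x, y, z axes.
In Python, from cell import readout, imaging, job gives the robot as it stands.
- The arm moves only by the shell command python3 -m pendant 'ROWS' [OPENING]. ROWS is JSON, a list of rows, each an object of numbers: "x", "y", "z": the shift along the tool's x, y, z in cm; "spin": the turn about the tool's z in degrees. A call has 1 to 12 rows; each row is the pose to reach, as a shift and turn from the pose commanded when the call began, along the tool's axes at that moment; what a row does not reach only later rows make up. A row lasts 1/8 s, in which the tool goes at most 62.5 mm and 10.7 degrees, less where a joint would pass 70% of its speed; a pose out of reach is approached as far as the arm can. A call with a gripper value outside its range is refused whole. OPENING is the gripper's target within -1 to 1 (fully open at 1, half-way at 0, shut at -1), set as the call begins (- or left out, the last holds). The fingers move at their own pace and stop on an object; the grip force is fixed at half the most. Time passes only in rows, so rows that repeat a pose let the fingers close. It gives the time, the measured TCP pose, the force, the opening and the grip force at its end, in the units of the state.
- readout.get_obs(): the state, without advancing time (a new reading comes with each control period).
- imaging.camera(name): name is "scene" or "side" or "wrist"; returns the picture (400x640x3 uint8, red, green, blue); there is no depth.
- imaging.get_calibration(name): a dict with "fx", "fy", "cx", "cy" (pixels), "world_to_cam" (4x4, takes a point from world to camera coordinates). Camera axes: x right, y up, looking along -z (the intrinsics and any distortion apply to the point x, -y, -z); pixel columns grow to the right and rows downward; lengths in m; the calibration is good to about 2 mm. A picture is of the moment at which its call begins: read the wrist's pose just before it. get_calibration takes no time and is no camera call; for the wrist camera it gives the pose at the moment of the call.
- job.close_job(): hands the job in; it is judged then, once.
The state is a dict: "time_s": time; "joints": joint angles; "joint_vel": joint speeds; "effort": joint torques, N m; "tool_pos": TCP position; "orientation": TCP orientation; "ft_force": force on the tool from outside, world axes, zero at the start; "torque": the same for the moment, N m; "finger_gap": finger opening in m; "finger_force": force on a finger pad.
Only numpy, scipy, OpenCV 4.12 (cv2) and the standard library are available. Lean on these libraries where they do the work, as an engineer would, in place of code of your own. Each camera call takes 0.05 s, during which the arm holds its last target. There are 200 camera calls.

## Working session

There is one attempt and no reset: what is moved stays moved. The work goes in short steps, Python scripts to look and compute and a shell command to move; the robot and the scene stay as the last step left them, time stands still between calls to the robot, and variables do not carry over. Pictures are saved under pics/ and viewed, at most 14 in all, crops included, and the job is handed in when it is done.

```bash
ls; mkdir -p pics; python3 - <<'E'
from cell import readout, imaging
import cv2, numpy as np
np.set_printoptions(precision=4,suppress=True)
o=readout.get_obs(); print(o)
for n in ["scene","side"]:
    im=imaging.camera(n); cv2.imwrite(f"pics/{n}0.png",im[:,:,::-1]); c=imaging.get_calibration(n); print(n,c)
E
```

```text
pics
{'time_s': 0.0, 'joints': array([ 0.8857,  0.3812,  1.2983, -0.    ,  1.4636, -0.2153]), 'joint_vel': array([-0.0002,  0.0005,  0.0009,  0.0005, -0.0009, -0.0014]), 'effort': array([  0.0005, -44.8454, -23.1287,  -0.0002,   0.0047,  -0.    ]), 'tool_pos': array([0.2488, 0.4902, 0.2307]), 'orientation': array([[-0.8917,  0.4527, -0.0009],
       [ 0.4527,  0.8917, -0.0011],
       [ 0.0003, -0.0014, -1.    ]]), 'ft_force': array([-0.3887, -1.1334, -0.3614]), 'torque': array([-0.0326, -0.0374,  0.0292]), 'finger_force': 0.0, 'finger_gap': 0.08523702955615015}
scene {'fx': 426.9352734452775, 'fy': 426.9352734452775, 'cx': 318.73922198327983, 'cy': 197.89481176038015, 'world_to_cam': array([[-0.237 ,  0.9715,  0.0007,  0.0444],
       [-0.6219, -0.1523,  0.7681,  0.2661],
       [ 0.7463,  0.1816,  0.6403, -1.5387],
       [ 0.    ,  0.    ,  0.    ,  1.    ]])}
side {'fx': 450.95610742676485, 'fy': 450.95610742676485, 'cx': 319.824649073037, 'cy': 206.01472903267683, 'world_to_cam': array([[ 0.8754, -0.4833,  0.0076, -0.4159],
       [ 0.3456,  0.637 ,  0.6891, -0.261 ],
       [-0.3379, -0.6006,  0.7246, -0.9743],
       [ 0.    ,  0.    ,  0.    ,  1.    ]])}
```

View pics/scene0.png

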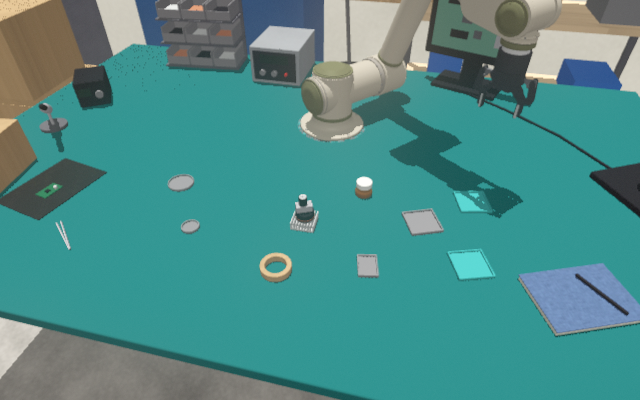

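View pics/side0.png

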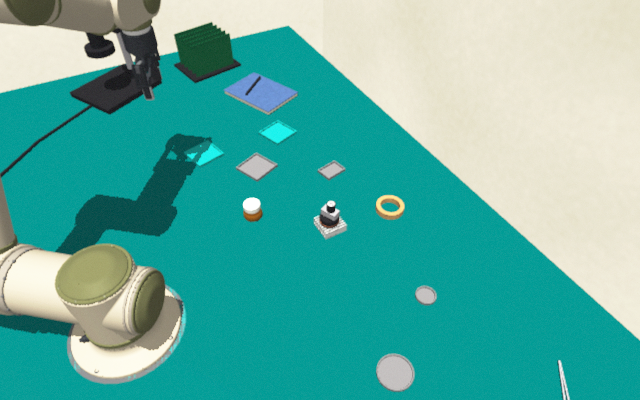

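The scene picture shows the stack at about (304,213). Grey trays: large round (181,183), small round (190,226), oblong (368,266), square (422,222). The jar is at (364,187) and the tape at (276,267).
Possible confusions for the square tray: turquoise (472,202) and turquoise (470,265). The grey one at (422,222) fits the description. Nothing else resembles the stack parts: the jar has a white lid and the black box at (91,85) is far away.

```bash
cat > h.py <<'E'
from cell import readout, imaging
import cv2, numpy as np
np.set_printoptions(precision=4,suppress=True)
def ray(c,uv,z):
    uv=np.atleast_2d(np.asarray(uv,float)); W=np.array(c["world_to_cam"]); R,t=W[:3,:3],W[:3,3]
    d=np.c_[(uv[:,0]-c["cx"])/c["fx"],-(uv[:,1]-c["cy"])/c["fy"],-np.ones(len(uv))]@R
    o=-R.T@t; return (o+d*((z-o[2])/d[:,2])[:,None])
def proj(c,p):
    p=np.atleast_2d(p); W=np.array(c["world_to_cam"]); q=p@W[:3,:3].T+W[:3,3]
    return np.c_[c["cx"]+c["fx"]*q[:,0]/-q[:,2], c["cy"]-c["fy"]*q[:,1]/-q[:,2]]
def tool(p,R,o=None):
    "world displacement -> tool axes cm"
    return R.T@np.asarray(p)*100
E
cat > m.py <<'E'
from h import *
seeds={"scene":dict(large=(181,183),small=(190,226),oblong=(368,266),square=(422,222),stack=(304,218),jar=(364,187),tape=(276,267)),
"side":dict(large=(395,372),small=(426,295),oblong=(331,170),square=(257,166),stack=(330,220),jar=(252,208),tape=(390,207))}
for n in seeds:
    im=cv2.imread(f"pics/{n}0.png"); c=imaging.get_calibration(n)
    hsv=cv2.cvtColor(im,cv2.COLOR_BGR2HSV)
    m=((hsv[:,:,1]<90)|(hsv[:,:,0]<70)|(hsv[:,:,0]>105)).astype(np.uint8)  # not teal
    k,lab,st,ce=cv2.connectedComponentsWithStats(m,connectivity=4)
    for s,(u,v) in seeds[n].items():
        win=lab[v-3:v+4,u-3:u+4].ravel(); win=win[win>0]
        full=lab[v-25:v+26,u-30:u+31]; 
        if not len(win): print(n,s,"none"); continue
        l=np.bincount(win).argmax()
        ct=max(cv2.findContours((lab==l).astype(np.uint8),cv2.RETR_EXTERNAL,cv2.CHAIN_APPROX_NONE)[0],key=len)[:,0]
        z=.005; P=ray(c,ct,z)[:,:2].astype(np.float32)
        r=cv2.minAreaRect((P*1000).astype(np.float32))
        print(n,s,st[l],"rect c %s size %s ang %.1f"%(np.round(r[0],1),np.round(r[1],1),r[2]))
E
python3 m.py
python3 - <<'E'
import cv2
a=cv2.imread('pics/scene0.png')[185:240,275:345];b=cv2.imread('pics/side0.png')[190:245,295:365]
cv2.imwrite('pics/crop0.png',cv2.resize(cv2.hconcat([a,b]),None,fx=5.5,fy=5.5,interpolation=cv2.INTER_CUBIC))
E
```

```text
scene large [168 174  26  18 365] rect c [ 446.6 -358.7] size [84.1 72.5] ang 28.9
scene small [181 219  19  15 221] rect c [ 612.7 -246. ] size [53.5 48.2] ang 55.7
scene oblong [357 254  22  24 492] rect c [636.2 228.7] size [73.3 50. ] ang 12.0
scene square [402 208  42  28 822] rect c [448.7 346.9] size [94.6 90.6] ang 23.0
scene stack [290 200  29  33 644] rect c [499.2  37.2] size [128.7  70.9] ang 6.4
scene jar [355 176  18  23 342] rect c [339.2 172. ] size [105.7  48.2] ang 5.6
scene tape none
side large [ 376  354   39   38 1150] rect c [ 447.8 -361.4] size [75.8 76.5] ang 61.3
side small [415 286  22  19 326] rect c [ 614.1 -247.3] size [47.8 48.9] ang 61.4
side oblong [318 160  27  20 297] rect c [637.9 227.2] size [71.1 54.1] ang 12.3
side square [236 153  41  28 648] rect c [451.4 345.4] size [91.6 92.7] ang 23.2
side stack [314 200  33  39 770] rect c [533.2  63.2] size [122.6  80.2] ang 81.8
side jar [243 197  19  25 388] rect c [372.3 190.7] size [88.8 48. ] ang 67.8
side tape none
```

View pics/crop0.png

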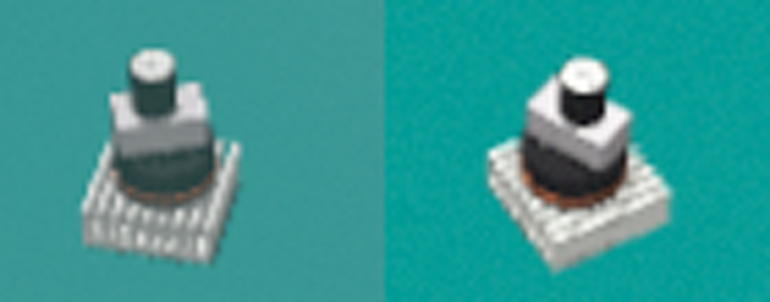

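The crop shows the right stack: capacitor on module on choke (copper band) on finned sink. The capacitor disc centres are at scene (302.8,196.3) and side (331,203.6). Tray sizes fit the listed outlines, and the two views agree within about 2 mm.

```bash
python3 - <<'E'
from h import *
a=ray(imaging.get_calibration("scene"),(302.8,196.3),.09);b=ray(imaging.get_calibration("side"),(331,203.6),.09);print(a,b)
o=readout.get_obs();c=imaging.get_calibration("wrist");W=np.array(c["world_to_cam"]);C=-W[:3,:3].T@W[:3,3]
R=o["orientation"];print("cam in tool",tool(C-o["tool_pos"],R),R.T@W[:3,:3].T, c["fx"],c["cx"],c["cy"])
p=(a+b)[0]/2; print("stack - tcp in tool cm",tool(p-o["tool_pos"],R))
E
```

```text
[[0.5227 0.0401 0.09  ]] [[0.5258 0.0365 0.09  ]]
cam in tool [  7.2583  -0.0909 -14.4726] [[ 0.0002  0.9566  0.2915]
 [ 1.      0.0001 -0.0011]
 [-0.0011  0.2915 -0.9566]] 340.2761807007286 316.7101583670966 198.12329367263206
stack - tcp in tool cm [-45.0246 -27.8033  14.0993]
```

```bash
python3 -m pendant '[{"x":-3,"y":-1.9},{"x":-8,"y":-4.9},{"x":-13,"y":-8},{"x":-18,"y":-11.1},{"x":-23,"y":-14.2},{"x":-28,"y":-17.3},{"x":-33,"y":-20.4},{"x":-38,"y":-23.5},{"x":-42,"y":-26},{"x":-45,"y":-27.8},{"x":-45,"y":-27.8},{"x":-45,"y":-27.8}]' 1
python3 - <<'E'
from h import *
o=readout.get_obs();im=imaging.camera("wrist");cv2.imwrite("pics/w1.png",im[:,:,::-1]);print(o["orientation"],o["joints"])
E
```

```text
[[-0.8916  0.4527 -0.0009]
 [ 0.4527  0.8916 -0.0011]
 [ 0.0003 -0.0013 -1.    ]] [ 0.8857  0.3812  1.2982  0.      1.4636 -0.2153]invalid input
```

View pics/w1.png

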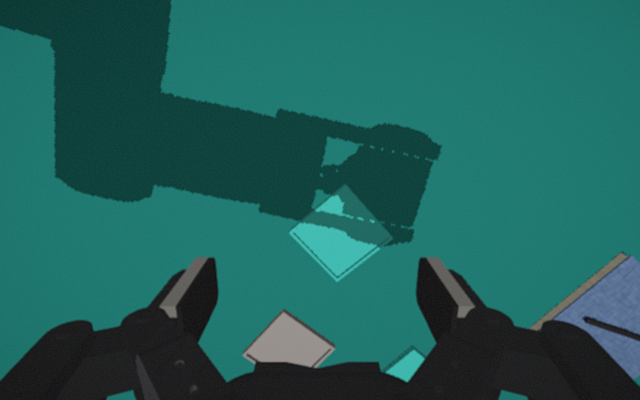

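The picture shows the fingers with tips at row 260 and a turquoise decoy below; the arm did not move. The move was rejected, so I'll retry with all four keys.

```bash
python3 -m pendant '[{"x":-3,"y":-1.9,"z":0,"spin":0},{"x":-8,"y":-4.9,"z":0,"spin":0},{"x":-13,"y":-8,"z":0,"spin":0},{"x":-18,"y":-11.1,"z":0,"spin":0},{"x":-23,"y":-14.2,"z":0,"spin":0},{"x":-28,"y":-17.3,"z":0,"spin":0},{"x":-33,"y":-20.4,"z":0,"spin":0},{"x":-38,"y":-23.5,"z":0,"spin":0},{"x":-42,"y":-26,"z":0,"spin":0},{"x":-45,"y":-27.8,"z":0,"spin":0},{"x":-45,"y":-27.8,"z":0,"spin":0},{"x":-45,"y":-27.8,"z":0,"spin":0}]' 1
python3 - <<'E'
from h import *
o=readout.get_obs();im=imaging.camera("wrist");cv2.imwrite("pics/w2.png",im[:,:,::-1]);print(o["orientation"],o["joints"])
E
```

```text
time_s: 1.65
tool_pos: [0.5239, 0.0393, 0.2311]
orientation: [[-0.892, 0.453, -0.001], [0.453, 0.892, 0.0], [0.001, -0.0, -1.0]]
ft_force: [0.6, -0.1, -0.1]
finger_gap: 0.0853
finger_force: 0.0
[[-0.8917  0.4526 -0.0008]
 [ 0.4526  0.8917  0.0004]
 [ 0.0008 -0.     -1.    ]] [-0.1508  0.3379  1.3647  0.0002  1.4398 -1.2519]
```

View pics/w2.png

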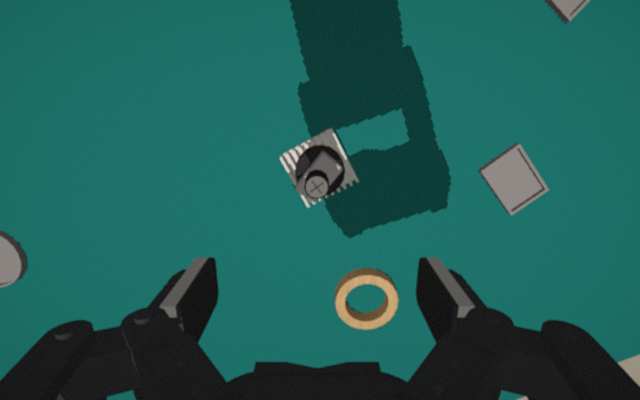

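The wrist view shows the stack at (318,172), the capacitor disc with its cross at (316,185), the oblong tray at (514,180) and the tape at (366,299).

```bash
python3 - <<'E'
from h import *
o=readout.get_obs();c=imaging.get_calibration("wrist");R=o["orientation"]
im=cv2.imread("pics/w2.png")
p=ray(c,(316,185),.09)[0];print("cap",p,"tool",tool(p-o["tool_pos"],R))
q=ray(c,[(280,155),(333,128),(358,183),(308,207)],.022);print("sink corners",q[:,:2],q.mean(0),np.linalg.norm(q-np.roll(q,1,0),axis=1))
t=ray(c,[(479,176),(518,144),(549,184),(512,215)],.006);print("oblong",t[:,:2],t.mean(0))
S=np.array([[.613,-.247,.003]]);print("small-cap tool cm",tool(S[0]-p,R))
E
```

```text
cap [0.5256 0.0374 0.09  ] tool [-0.2656 -0.1186 14.1295]
sink corners [[0.4955 0.0103]
 [0.4956 0.072 ]
 [0.5599 0.0704]
 [0.5597 0.0102]] [0.5277 0.0407 0.022 ] [0.0642 0.0617 0.0643 0.0603]
oblong [[0.6182 0.1942]
 [0.6033 0.2436]
 [0.6625 0.2613]
 [0.6795 0.213 ]] [0.6409 0.228  0.006 ]
small-cap tool cm [-20.6541 -21.4164   8.6893]
```

```bash
python3 -m pendant '[{"x":-0.3,"y":-0.1,"z":4,"spin":0},{"x":-0.3,"y":-0.1,"z":8,"spin":0},{"x":-0.3,"y":-0.1,"z":11.5,"spin":0},{"x":-0.3,"y":-0.1,"z":14,"spin":0},{"x":-0.3,"y":-0.1,"z":15.2,"spin":0},{"x":-0.3,"y":-0.1,"z":15.6,"spin":0},{"x":-0.3,"y":-0.1,"z":15.6,"spin":0}]' 1
python3 -m pendant '[{"x":0,"y":0,"z":0,"spin":0},{"x":0,"y":0,"z":0,"spin":0},{"x":0,"y":0,"z":0,"spin":0},{"x":0,"y":0,"z":0,"spin":0},{"x":0,"y":0,"z":0,"spin":0},{"x":0,"y":0,"z":0,"spin":0},{"x":0,"y":0,"z":0,"spin":0},{"x":0,"y":0,"z":0,"spin":0}]' -1
```

```text
time_s: 2.58
tool_pos: [0.5269, 0.0367, 0.076]
orientation: [[-0.892, 0.452, 0.001], [0.452, 0.892, -0.0], [-0.001, 0.0, -1.0]]
ft_force: [0.5, 0.2, 0.4]
finger_gap: 0.0856
finger_force: 0.0
time_s: 3.58
tool_pos: [0.5268, 0.0365, 0.0757]
orientation: [[-0.892, 0.453, 0.001], [0.453, 0.892, -0.0], [-0.001, 0.0, -1.0]]
ft_force: [-1.6, -0.8, 5.3]
finger_gap: 0.019
finger_force: 58.7
```

```bash
python3 -m pendant '[{"x":0,"y":0,"z":-0.5,"spin":0},{"x":0,"y":0,"z":-1.5,"spin":0},{"x":0,"y":0,"z":-4,"spin":0},{"x":0,"y":0,"z":-8,"spin":0},{"x":0,"y":0,"z":-12,"spin":0},{"x":0,"y":0,"z":-15.5,"spin":0},{"x":0,"y":0,"z":-15.5,"spin":0},{"x":0,"y":0,"z":-15.5,"spin":0}]'
python3 - <<'E'
from h import *
o=readout.get_obs();im=imaging.camera("wrist");s=imaging.camera("side");cv2.imwrite("pics/w3.png",im[:,:,::-1])
print(o["tool_pos"],o["finger_gap"],o["finger_force"])
a=cv2.resize(im[95:295,200:440],None,fx=2.2,fy=2.2,interpolation=cv2.INTER_CUBIC)
b=cv2.resize(s[60:270,260:390],None,fx=2.0,fy=440/210,interpolation=cv2.INTER_CUBIC)
cv2.imwrite("pics/c3.png",cv2.hconcat([a,b])[:,:,::-1])
E
```

```text
time_s: 4.58
tool_pos: [0.5262, 0.0366, 0.2299]
orientation: [[-0.892, 0.453, -0.001], [0.453, 0.892, 0.0], [0.001, -0.0, -1.0]]
ft_force: [-0.2, -0.1, -0.8]
finger_gap: 0.0193
finger_force: 58.7
[0.5262 0.0366 0.2299] 0.01934349570095191 58.6680543422699
```

View pics/c3.png

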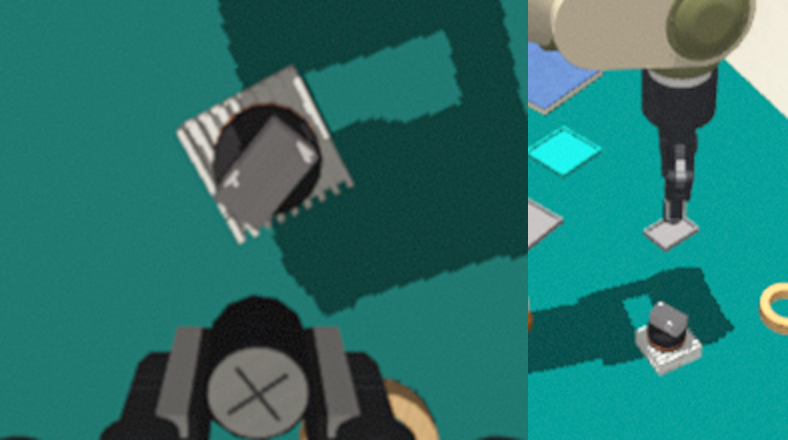

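The crop shows the capacitor held upright, disc facing up. Module, choke and sink are undisturbed. The module top corners in the crop are at about (278,115), (320,155), (262,230), (218,187).

```bash
python3 - <<'E'
from h import *
o=readout.get_obs();c=imaging.get_calibration("wrist");R=o["orientation"]
k=np.array([(278,115),(320,155),(262,230),(218,187)])/2.2+[200,95]
q=ray(c,k,.066);e=q-np.roll(q,1,0)
print(q[:,:2],q.mean(0),np.linalg.norm(e,axis=1),np.degrees(np.arctan2(e[:,1],e[:,0])))
print("to small",tool(np.array([.6133,-.2467,.0127])-o["tool_pos"],R))
E
```

```text
[[0.5056 0.0561]
 [0.5285 0.0643]
 [0.5468 0.0279]
 [0.5213 0.0199]] [0.5255 0.042  0.066 ] [0.0395 0.0243 0.0407 0.0267] [ 113.5492   19.7215  -63.3122 -162.485 ]
to small [-20.642  -21.3005  21.6376]
```

```bash
python3 -m pendant '[{"x":-2,"y":-2,"z":0,"spin":0},{"x":-6,"y":-6.1,"z":0,"spin":0},{"x":-10,"y":-10.3,"z":0,"spin":0},{"x":-14,"y":-14.4,"z":2,"spin":0},{"x":-17.6,"y":-18.1,"z":5,"spin":0},{"x":-20,"y":-20.6,"z":9,"spin":0},{"x":-20.6,"y":-21.3,"z":13,"spin":0},{"x":-20.6,"y":-21.3,"z":17,"spin":0},{"x":-20.6,"y":-21.3,"z":18,"spin":0},{"x":-20.6,"y":-21.3,"z":18,"spin":0}]'
python3 - <<'E'
from h import *
s=imaging.camera("side");w=imaging.camera("wrist");sc=imaging.camera("scene");c=imaging.get_calibration("scene")
a=cv2.resize(s[230:330,370:480],(320,290),interpolation=cv2.INTER_CUBIC);b=cv2.resize(sc[170:250,150:238],(320,290),interpolation=cv2.INTER_CUBIC);
cv2.imwrite("pics/c4.png",cv2.vconcat([cv2.hconcat([a,b]),cv2.resize(w[150:400,200:440],None,fx=1.2,fy=1.2)[:,:288]] if 0 else [cv2.hconcat([a,b])])[:,:,::-1])
E
```

```text
time_s: 5.92
tool_pos: [0.6139, -0.2465, 0.0504]
orientation: [[-0.892, 0.452, -0.001], [0.452, 0.892, 0.0], [0.001, 0.0, -1.0]]
ft_force: [-0.3, -0.5, 0.6]
finger_gap: 0.0193
finger_force: 58.7
```

View pics/c4.png

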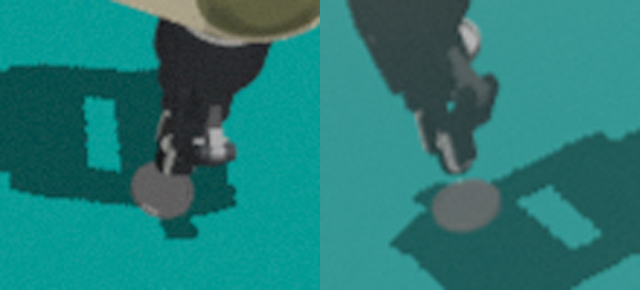

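The capacitor is hovering over the small tray, consistent in both views. Lowering slowly.

```bash
python3 -m pendant '[{"x":0,"y":0,"z":1.5,"spin":0},{"x":0,"y":0,"z":2.8,"spin":0},{"x":0,"y":0,"z":3.3,"spin":0},{"x":0,"y":0,"z":3.5,"spin":0},{"x":0,"y":0,"z":3.6,"spin":0},{"x":0,"y":0,"z":3.7,"spin":0},{"x":0,"y":0,"z":3.75,"spin":0},{"x":0,"y":0,"z":3.75,"spin":0}]'
```

```text
time_s: 7.08
tool_pos: [0.6139, -0.2466, 0.0129]
orientation: [[-0.892, 0.453, 0.0], [0.453, 0.892, -0.0], [-0.0, -0.0, -1.0]]
ft_force: [-0.8, -0.2, -0.4]
finger_gap: 0.0193
finger_force: 58.7
```

```bash
python3 -m pendant '[{"x":0,"y":0,"z":0.05,"spin":0},{"x":0,"y":0,"z":0.1,"spin":0},{"x":0,"y":0,"z":0.1,"spin":0}]'; python3 -m pendant '[{"x":0,"y":0,"z":0.05,"spin":0},{"x":0,"y":0,"z":0.05,"spin":0}]'
```

```text
time_s: 7.45
tool_pos: [0.614, -0.2467, 0.0128]
orientation: [[-0.892, 0.453, 0.001], [0.453, 0.892, -0.001], [-0.001, -0.0, -1.0]]
ft_force: [-2.1, 1.1, 6.4]
finger_gap: 0.0192
finger_force: 59.2
time_s: 7.7
tool_pos: [0.614, -0.2467, 0.0128]
orientation: [[-0.892, 0.453, 0.001], [0.453, 0.892, -0.001], [-0.001, -0.0, -1.0]]
ft_force: [-4.2, 1.1, 10.6]
finger_gap: 0.0195
finger_force: 59.5
```

Floor contact felt (10 N). Easing off and opening.

```bash
python3 -m pendant '[{"x":0,"y":0,"z":-0.1,"spin":0},{"x":0,"y":0,"z":-0.1,"spin":0}]'; python3 -m pendant '[{"x":0,"y":0,"z":0,"spin":0},{"x":0,"y":0,"z":0,"spin":0},{"x":0,"y":0,"z":0,"spin":0},{"x":0,"y":0,"z":0,"spin":0},{"x":0,"y":0,"z":0,"spin":0},{"x":0,"y":0,"z":-3,"spin":0},{"x":0,"y":0,"z":-7,"spin":0},{"x":0,"y":0,"z":-12,"spin":0},{"x":0,"y":0,"z":-17,"spin":0},{"x":0,"y":0,"z":-21,"spin":0},{"x":0,"y":0,"z":-21,"spin":0}]' 1
python3 - <<'E'
from h import *
o=readout.get_obs();R=o["orientation"];w=imaging.camera("wrist");cv2.imwrite("pics/w5.png",w[:,:,::-1])
print(tool(np.array([.526,.039,.21])-o["tool_pos"],R),o["joints"],np.degrees(np.arctan2(R[1,1],R[0,1])))
E
```

```text
time_s: 7.95
tool_pos: [0.614, -0.2467, 0.0128]
orientation: [[-0.892, 0.453, 0.0], [0.453, 0.892, -0.0], [-0.001, -0.0, -1.0]]
ft_force: [-2.5, 1.5, 6.9]
finger_gap: 0.0195
finger_force: 59.2
time_s: 9.32
tool_pos: [0.6147, -0.2471, 0.226]
orientation: [[-0.892, 0.453, 0.006], [0.453, 0.892, -0.004], [-0.007, -0.001, -1.0]]
ft_force: [0.5, 0.9, -0.8]
finger_gap: 0.0854
finger_force: 0.0
[20.8703 21.4974  1.4455] [-0.5605  0.5858  0.9598  0.      1.589  -1.6616] 63.088611639757325
```

View pics/w5.png

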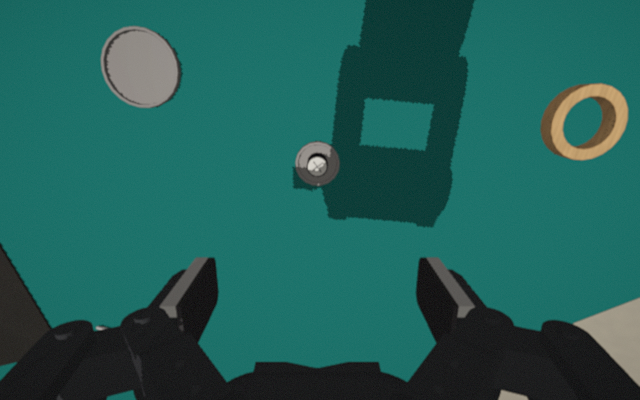

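The capacitor stands upright inside the small tray at (317,165). Going back to the stack and turning toward the module on the way.

```bash
python3 -m pendant '[{"x":2,"y":2,"z":0,"spin":3},{"x":5.5,"y":5.7,"z":0,"spin":9},{"x":9,"y":9.3,"z":0,"spin":15},{"x":12.5,"y":12.9,"z":0,"spin":21},{"x":16,"y":16.5,"z":0,"spin":28},{"x":19,"y":19.6,"z":0.8,"spin":35},{"x":20.9,"y":21.5,"z":1.5,"spin":41},{"x":20.9,"y":21.5,"z":1.5,"spin":41},{"x":20.9,"y":21.5,"z":1.5,"spin":41}]'
cat > zm.py <<'E'
import sys
from h import *
name=sys.argv[1]; z=float(sys.argv[2]); xy=[float(v) for v in sys.argv[3:5]]; half=int(sys.argv[5])
o=readout.get_obs();c=imaging.get_calibration("wrist");w=imaging.camera("wrist");np.savez(f"pics/{name}.npz",R=o["orientation"],t=o["tool_pos"],W=c["world_to_cam"])
cv2.imwrite(f"pics/{name}.png",w[:,:,::-1]);u,v=proj(c,[xy[0],xy[1],z])[0].round().astype(int)
u=max(u,half);v=max(v,half)
cr=cv2.resize(w[v-half:v+half,u-half:u+half],(560,560),interpolation=cv2.INTER_CUBIC);print("origin",u-half,v-half,"scale",280/half)
cv2.imwrite(f"pics/{name}c.png",cr[:,:,::-1])
E
python3 zm.py w6 .066 .526 .039 45
```

```text
time_s: 10.5
tool_pos: [0.525, 0.0391, 0.2068]
orientation: [[-0.377, 0.926, -0.001], [0.926, 0.377, -0.0], [0.0, -0.001, -1.0]]
ft_force: [-1.1, -0.8, 0.4]
finger_gap: 0.0853
finger_force: 0.0
origin 272 138 scale 6.222222222222222
```

View pics/w6c.png

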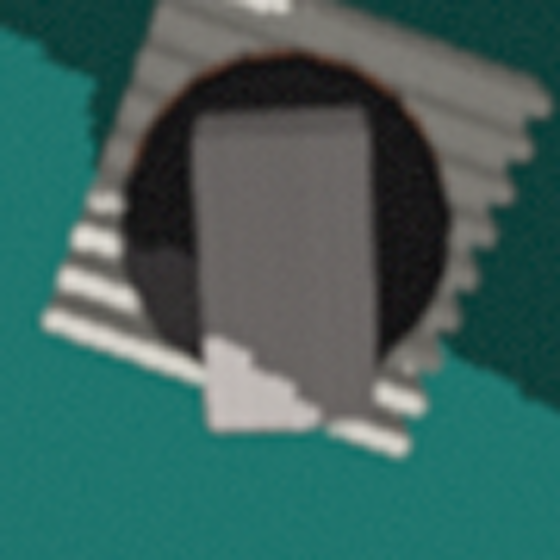

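The crop shows the module top face with corners (195,130), (372,130), (380,427), (208,432). Below it are the choke circle around (288,215) and sink corners at (45,320), (405,455), (550,95).

```bash
cat > geo.py <<'E'
from h import *
class V:
    def __init__(s,n,ou,ov,sc):
        d=np.load(f"pics/{n}.npz"); s.c=dict(imaging.get_calibration("wrist"));s.c["world_to_cam"]=d["W"];s.R,s.t=d["R"],d["t"];s.o=np.array([ou,ov]);s.sc=sc
    def w(s,k,z): return ray(s.c,np.array(k,float)/s.sc+s.o,z)
E
python3 - <<'E'
from geo import *
v=V("w6",272,138,6.2222)
q=v.w([(195,130),(372,130),(380,427),(208,432)],.066);e=q-np.roll(q,1,0)
print(q.mean(0),np.linalg.norm(e,axis=1)*1e3)
T=(q-v.t)@v.R*100;E=T-np.roll(T,1,0);print("module tool cm",T.mean(0),np.degrees(np.arctan2(E[:,1],E[:,0])))
k=v.w([(128,215),(448,215),(288,50)],.040);print("choke pts",k,"centre y mid",k[:2].mean(0))
s=v.w([(45,320),(405,455),(550,95)],.022);e=np.diff(s,axis=0);print("sink",s,(s[0]+s[2])/2,np.linalg.norm(e,axis=1),np.degrees(np.arctan2(e[:,1],e[:,0])))
E
```

```text
[0.5272 0.0389 0.066 ] [43.3523 24.0999 42.6173 24.4425]
module tool cm [-0.1083  0.2162 14.0796] [ -1.7971  89.9939 177.7265 -91.7578]
choke pts [[0.5035 0.0334 0.04  ]
 [0.5481 0.0515 0.04  ]
 [0.5164 0.0654 0.04  ]] centre y mid [0.5258 0.0425 0.04  ]
sink [[0.4976 0.008  0.022 ]
 [0.5605 0.0087 0.022 ]
 [0.5581 0.072  0.022 ]] [0.5279 0.04   0.022 ] [0.0629 0.0633] [ 0.6594 92.1772]
```

```bash
python3 -m pendant '[{"x":-0.1,"y":0.2,"z":4,"spin":-2},{"x":-0.1,"y":0.2,"z":8,"spin":-2},{"x":-0.1,"y":0.2,"z":11.5,"spin":-2},{"x":-0.1,"y":0.2,"z":14,"spin":-2},{"x":-0.1,"y":0.2,"z":15,"spin":-2},{"x":-0.1,"y":0.2,"z":15.3,"spin":-2},{"x":-0.1,"y":0.2,"z":15.3,"spin":-2}]' 1
python3 -m pendant '[{"x":0,"y":0,"z":0,"spin":0},{"x":0,"y":0,"z":0,"spin":0},{"x":0,"y":0,"z":0,"spin":0},{"x":0,"y":0,"z":0,"spin":0},{"x":0,"y":0,"z":0,"spin":0},{"x":0,"y":0,"z":0,"spin":0},{"x":0,"y":0,"z":0,"spin":0}]' -1
python3 -m pendant '[{"x":0,"y":0,"z":-0.5,"spin":0},{"x":0,"y":0,"z":-1.5,"spin":0},{"x":0,"y":0,"z":-4,"spin":0},{"x":0,"y":0,"z":-8,"spin":0},{"x":0,"y":0,"z":-12,"spin":0},{"x":0,"y":0,"z":-12,"spin":0},{"x":0,"y":0,"z":-12,"spin":0}]'
python3 - <<'E'
from h import *
o=readout.get_obs();R=o["orientation"];w=imaging.camera("wrist");cv2.imwrite("pics/w7.png",w[:,:,::-1])
a=np.radians(102);y=np.array([np.cos(a),np.sin(a)])
print("to oblong",tool(np.array([.639,.228,.0135])-o["tool_pos"],R),"tool y yaw",np.degrees(np.arctan2(R[1,1],R[0,1])),o["joints"])
E
```

```text
time_s: 11.42
tool_pos: [0.5276, 0.0393, 0.055]
orientation: [[-0.408, 0.913, 0.001], [0.913, 0.408, -0.0], [-0.001, 0.001, -1.0]]
ft_force: [0.7, -0.6, -0.4]
finger_gap: 0.0854
finger_force: 0.0
time_s: 12.3
tool_pos: [0.5273, 0.0395, 0.0548]
orientation: [[-0.408, 0.913, 0.001], [0.913, 0.408, -0.0], [-0.001, 0.001, -1.0]]
ft_force: [-0.1, -0.5, 5.2]
finger_gap: 0.0223
finger_force: 59.5
time_s: 13.18
tool_pos: [0.5266, 0.0396, 0.1739]
orientation: [[-0.408, 0.913, -0.001], [0.913, 0.408, 0.0], [0.001, -0.001, -1.0]]
ft_force: [-0.8, -0.2, -0.9]
finger_gap: 0.0228
finger_force: 58.9
to oblong [12.6042 17.9665 16.0289] tool y yaw 24.082511577355685 [-0.1493  0.3931  1.4543 -0.      1.2953 -0.5696]
```

View pics/w7.png

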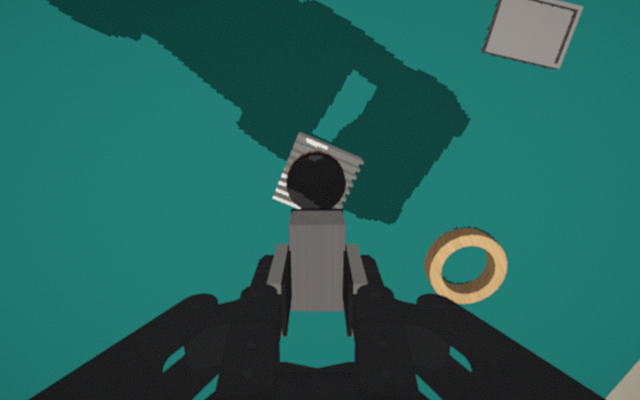

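The module is held level and the choke is still seated on the sink at (316,181). Moving to the oblong tray with a -78° turn.

```bash
python3 -m pendant '[{"x":1,"y":1.4,"z":0,"spin":-5},{"x":3,"y":4.3,"z":0,"spin":-14},{"x":5,"y":7.1,"z":0,"spin":-24},{"x":7,"y":10,"z":0,"spin":-34},{"x":9,"y":12.8,"z":0,"spin":-44},{"x":10.5,"y":15,"z":1,"spin":-54},{"x":12,"y":17.1,"z":3,"spin":-64},{"x":12.6,"y":18,"z":6,"spin":-73},{"x":12.6,"y":18,"z":9,"spin":-78},{"x":12.6,"y":18,"z":11,"spin":-78},{"x":12.6,"y":18,"z":11,"spin":-78},{"x":12.6,"y":18,"z":11,"spin":-78}]'
python3 - <<'E'
from h import *
o=readout.get_obs()
print(tool(np.array([.639,.228,.0138])-o["tool_pos"],o["orientation"]))
w=imaging.camera("wrist");cv2.imwrite("pics/w8.png",w[:,:,::-1])
E
```

```text
time_s: 14.72
tool_pos: [0.6402, 0.228, 0.0647]
orientation: [[-0.978, -0.209, 0.0], [-0.209, 0.978, 0.0], [-0.0, -0.0, -1.0]]
ft_force: [0.4, 0.5, 0.7]
finger_gap: 0.0219
finger_force: 58.9
[0.1189 0.0228 5.0886]
```

View pics/w8.png

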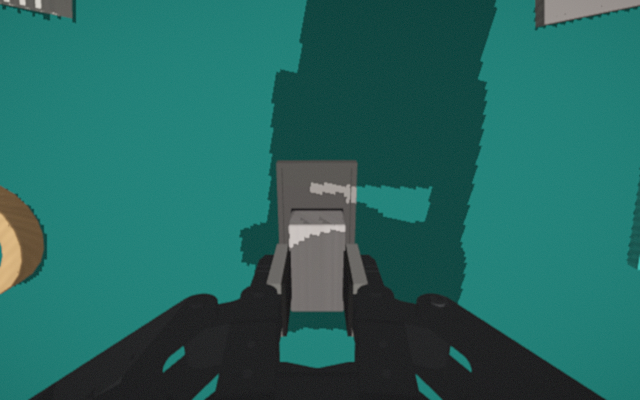

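The tray edges are parallel to the module (tray columns 277–357, module 289–345), so the alignment is good. Lowering.

```bash
python3 -c "
from h import *
o=readout.get_obs();print('tray far edge tool x cm',tool(ray(imaging.get_calibration('wrist'),(317,161),.008)[0]-o['tool_pos'],o['orientation']))"
python3 -m pendant '[{"x":0.1,"y":0,"z":1.5,"spin":0},{"x":0.1,"y":0,"z":3,"spin":0},{"x":0.1,"y":0,"z":4.2,"spin":0},{"x":0.1,"y":0,"z":4.7,"spin":0},{"x":0.1,"y":0,"z":4.85,"spin":0},{"x":0.1,"y":0,"z":4.95,"spin":0},{"x":0.1,"y":0,"z":5.0,"spin":0},{"x":0.1,"y":0,"z":5.05,"spin":0},{"x":0.1,"y":0,"z":5.05,"spin":0}]'
python3 -m pendant '[{"x":0,"y":0,"z":0.05,"spin":0},{"x":0,"y":0,"z":0.05,"spin":0}]'
```

```text
tray far edge tool x cm [ 3.5207 -0.1444  5.7112]
time_s: 15.9
tool_pos: [0.639, 0.2278, 0.014]
orientation: [[-0.978, -0.209, 0.0], [-0.209, 0.978, 0.0], [-0.0, 0.0, -1.0]]
ft_force: [0.2, -0.6, -0.7]
finger_gap: 0.0223
finger_force: 58.9
time_s: 16.15
tool_pos: [0.6391, 0.2278, 0.0138]
orientation: [[-0.978, -0.209, 0.0], [-0.209, 0.978, 0.0], [-0.0, -0.0, -1.0]]
ft_force: [-1.1, -1.1, 4.4]
finger_gap: 0.0223
finger_force: 59.5
```

```bash
python3 -m pendant '[{"x":0,"y":0,"z":0,"spin":0},{"x":0,"y":0,"z":0,"spin":0},{"x":0,"y":0,"z":0,"spin":0},{"x":0,"y":0,"z":0,"spin":0},{"x":0,"y":0,"z":0,"spin":0},{"x":0,"y":0,"z":-3,"spin":0},{"x":0,"y":0,"z":-7,"spin":0},{"x":0,"y":0,"z":-12,"spin":0},{"x":0,"y":0,"z":-17,"spin":0},{"x":0,"y":0,"z":-19,"spin":0},{"x":0,"y":0,"z":-19,"spin":0}]' 1
python3 - <<'E'
from h import *
o=readout.get_obs();R=o["orientation"];w=imaging.camera("wrist");cv2.imwrite("pics/w9.png",w[:,:,::-1])
c=imaging.get_calibration("wrist")
print(tool(np.array([.527,.041,.2])-o["tool_pos"],R),proj(c,[.639,.228,.025]),o["joints"])
cv2.imwrite("pics/w9c.png",cv2.resize(w[100:260,230:410],None,fx=2,fy=2)[:,:,::-1])
E
```

```text
time_s: 17.52
tool_pos: [0.6394, 0.2279, 0.2049]
orientation: [[-0.978, -0.209, 0.003], [-0.209, 0.978, 0.001], [-0.003, -0.0, -1.0]]
ft_force: [-0.2, -0.3, -0.2]
finger_gap: 0.0856
finger_force: 0.0
[ 14.9051 -15.9214   0.4403] [[318.5036 173.6362]] [ 0.1684  0.6302  0.9368  0.      1.5713 -1.6133]
```

View pics/w9c.png

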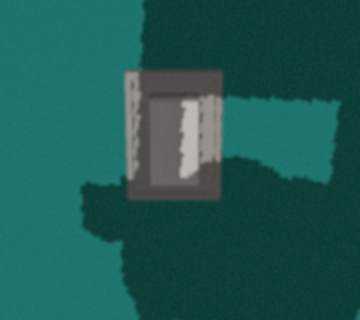

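The module lies level inside the oblong tray, lengthwise, with an even margin all round. Next the choke.

```bash
python3 -m pendant '[{"x":1.5,"y":-1.6,"z":0,"spin":2},{"x":4.5,"y":-4.8,"z":0,"spin":4},{"x":7.5,"y":-8,"z":0,"spin":6},{"x":10.5,"y":-11.2,"z":0,"spin":8},{"x":13.3,"y":-14.2,"z":0,"spin":10},{"x":14.9,"y":-15.9,"z":0.4,"spin":12},{"x":14.9,"y":-15.9,"z":0.4,"spin":12},{"x":14.9,"y":-15.9,"z":0.4,"spin":12}]'
cat > ck.py <<'E'
from h import *
o=readout.get_obs();c=imaging.get_calibration("wrist");w=imaging.camera("wrist");R=o["orientation"];cv2.imwrite("pics/w10.png",w[:,:,::-1])
h=cv2.cvtColor(w,cv2.COLOR_RGB2HSV);u,v=proj(c,[.527,.041,.044])[0].astype(int);print("proj",u,v)
for th in (60,50):
    m=((w.max(2)<th)).astype(np.uint8);m[:, :u-70]=0;m[:,u+70:]=0;m[:v-70]=0;m[v+60:]=0
    m=cv2.morphologyEx(m,cv2.MORPH_OPEN,np.ones((3,3)))
    k,lab,st,ce=cv2.connectedComponentsWithStats(m);l=1+st[1:,4].argmax();print(th,st[l],ce[l])
    ct=max(cv2.findContours((lab==l).astype(np.uint8),0,1)[0],key=len)
    (x,y),r=cv2.minEnclosingCircle(ct);P=ray(c,ct[:,0],.044);(X,Y),r=cv2.minEnclosingCircle((P[:,:2]*1000).astype(np.float32))
    print("choke enclosing",X,Y,"r",r,"tool",tool(np.array([X/1e3,Y/1e3,.044])-o["tool_pos"],R))
print("median px",np.median(w[v-5:v+5,u-5:u+5].reshape(-1,3),axis=0))
E
python3 ck.py
```

```text
time_s: 18.58
tool_pos: [0.5267, 0.0416, 0.1986]
orientation: [[-1.0, -0.002, -0.001], [-0.002, 1.0, 0.0], [0.001, 0.0, -1.0]]
ft_force: [0.1, 0.3, -0.2]
finger_gap: 0.0853
finger_force: 0.0
proj 317 179
60 [ 291  150   54   55 2295] [317.7364 176.712 ]
choke enclosing 525.1498413085938 40.63218688964844 r 25.782150268554688 tool [ 0.1367 -0.105  15.4606]
50 [ 292  150   53   54 1869] [320.962  178.5789]
choke enclosing 525.0632934570312 41.63618850708008 r 25.44462776184082 tool [ 0.1452 -0.0045 15.4607]
median px [24.  23.5 24. ]
```

```bash
python3 -m pendant '[{"x":0.1,"y":0,"z":4,"spin":0},{"x":0.1,"y":0,"z":9,"spin":0},{"x":0.1,"y":0,"z":13,"spin":0},{"x":0.1,"y":0,"z":15.5,"spin":0},{"x":0.1,"y":0,"z":16.7,"spin":0},{"x":0.1,"y":0,"z":17,"spin":0},{"x":0.1,"y":0,"z":17,"spin":0}]' 1
python3 -m pendant '[{"x":0,"y":0,"z":0,"spin":0},{"x":0,"y":0,"z":0,"spin":0},{"x":0,"y":0,"z":0,"spin":0},{"x":0,"y":0,"z":0,"spin":0},{"x":0,"y":0,"z":0,"spin":0},{"x":0,"y":0,"z":0,"spin":0},{"x":0,"y":0,"z":0,"spin":0}]' -1
```

```text
time_s: 19.5
tool_pos: [0.5261, 0.0412, 0.03]
orientation: [[-1.0, -0.002, 0.001], [-0.002, 1.0, -0.0], [-0.001, -0.0, -1.0]]
ft_force: [0.3, -0.1, 0.2]
finger_gap: 0.0857
finger_force: 0.0
time_s: 20.38
tool_pos: [0.5259, 0.041, 0.0304]
orientation: [[-1.0, -0.001, 0.001], [-0.001, 1.0, -0.0], [-0.001, -0.0, -1.0]]
ft_force: [-2.3, 0.3, 8.0]
finger_gap: 0.0477
finger_force: 60.6
```

```bash
python3 -m pendant '[{"x":0,"y":0,"z":-0.4,"spin":0},{"x":0,"y":0,"z":-1.2,"spin":0},{"x":0,"y":0,"z":-3,"spin":0},{"x":0,"y":0,"z":-6,"spin":0},{"x":0,"y":0,"z":-9.5,"spin":0},{"x":0,"y":0,"z":-12,"spin":0},{"x":0,"y":0,"z":-12,"spin":0},{"x":0,"y":0,"z":-12,"spin":0}]'
python3 - <<'E'
from h import *
o=readout.get_obs();R=o["orientation"];w=imaging.camera("wrist");s=imaging.camera("side");c=imaging.get_calibration("side")
cv2.imwrite("pics/w11.png",w[:,:,::-1])
print("to large",tool(np.array([.447,-.360,.0114])-o["tool_pos"],R),o["joints"],o["finger_gap"])
u,v=proj(c,[.526,.041,.13])[0].astype(int)
a=cv2.resize(s[v-45:v+75,u-60:u+60],(400,400),interpolation=cv2.INTER_CUBIC);b=cv2.resize(w[120:400,180:460],(400,400))
cv2.imwrite("pics/c11.png",cv2.hconcat([a,b])[:,:,::-1])
E
```

```text
time_s: 21.38
tool_pos: [0.5251, 0.0412, 0.1485]
orientation: [[-1.0, -0.001, -0.001], [-0.001, 1.0, 0.0], [0.001, 0.0, -1.0]]
ft_force: [-0.7, -0.7, -0.5]
finger_gap: 0.0476
finger_force: 61.8
to large [  7.8405 -40.1095  13.7109] [-0.1467  0.418   1.4957 -0.      1.2293 -1.7189] 0.04761823476803833
```

View pics/c11.png

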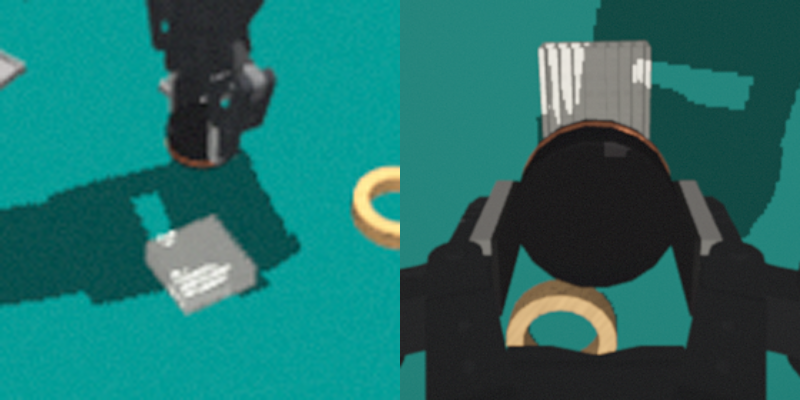

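The choke is held level, its copper band horizontal at the foot, and the sink is alone on the bench. Carrying the choke to the large round tray.

```bash
python3 -m pendant '[{"x":0.5,"y":-2.5,"z":0,"spin":4},{"x":1.4,"y":-7,"z":0,"spin":8},{"x":2.4,"y":-12,"z":0,"spin":13},{"x":3.3,"y":-17,"z":0,"spin":18},{"x":4.3,"y":-22,"z":0,"spin":23},{"x":5.3,"y":-27,"z":0,"spin":28},{"x":6.3,"y":-32,"z":1,"spin":33},{"x":7.1,"y":-36.5,"z":3,"spin":37},{"x":7.7,"y":-39.2,"z":6,"spin":40},{"x":7.8,"y":-40.1,"z":9,"spin":40},{"x":7.8,"y":-40.1,"z":9.5,"spin":40},{"x":7.8,"y":-40.1,"z":9.5,"spin":40}]'
cat > tr.py <<'E'
from h import *
import sys
X,Y,D=[float(a) for a in sys.argv[1:4]]
o=readout.get_obs();R=o["orientation"]
for n in ("scene","side"):
    im=imaging.camera(n);cv2.imwrite(f"pics/{n}_t{o['time_s']:.0f}.png",im[:,:,::-1])
w=imaging.camera("wrist");c=imaging.get_calibration("wrist");cv2.imwrite(f"pics/w_t{o['time_s']:.0f}.png",w[:,:,::-1])
print("to tray",tool(np.array([X,Y,.0114])-o["tool_pos"],R),"proj",proj(c,[X,Y,.008]))
# rim's far edge along tool x (image column of TCP), from the grey mask
h=cv2.cvtColor(w,cv2.COLOR_RGB2HSV);m=((h[:,:,1]<70)&(h[:,:,2]>60)).astype(np.uint8)
k,lab,st,ce=cv2.connectedComponentsWithStats(m)
for l in range(1,k):
    if st[l,4]>150:
        P=ray(c,np.argwhere(lab==l)[:,::-1],.008);T=(P-o["tool_pos"])@R*100
        print(st[l],"tool x max %.2f, y %.2f..%.2f"%(T[:,0].max(),T[:,1].min(),T[:,1].max()))
E
python3 tr.py .447 -.360 76
```

```text
time_s: 22.98
tool_pos: [0.4483, -0.3595, 0.0545]
orientation: [[-0.767, 0.641, -0.0], [0.641, 0.767, 0.0], [0.0, 0.0, -1.0]]
ft_force: [0.2, 0.7, -0.2]
finger_gap: 0.0473
finger_force: 62.0
to tray [ 0.0707 -0.1234  4.3057] proj [[315.1756 218.1634]]
[ 228  158  151  141 6618] tool x max 3.72, y -5.73..3.68
[375 246  31  53 708] tool x max -1.76, y 3.57..5.64
[ 571  264   69   70 2457] tool x max -2.99, y 16.46..20.84
[626 307  14  28 300] tool x max -6.13, y 20.50..21.67
```

Tray far edge measured at tool x = 3.72 cm (expected 3.8), so the position is confirmed. Lowering.

```bash
python3 -m pendant '[{"x":0.05,"y":-0.1,"z":1.5,"spin":0},{"x":0.05,"y":-0.1,"z":2.8,"spin":0},{"x":0.05,"y":-0.1,"z":3.6,"spin":0},{"x":0.05,"y":-0.1,"z":4,"spin":0},{"x":0.05,"y":-0.1,"z":4.1,"spin":0},{"x":0.05,"y":-0.1,"z":4.2,"spin":0},{"x":0.05,"y":-0.1,"z":4.25,"spin":0},{"x":0.05,"y":-0.1,"z":4.25,"spin":0}]'
python3 -m pendant '[{"x":0,"y":0,"z":0.05,"spin":0},{"x":0,"y":0,"z":0.05,"spin":0}]'
```

```text
time_s: 24.12
tool_pos: [0.4472, -0.3605, 0.012]
orientation: [[-0.767, 0.642, 0.0], [0.642, 0.767, -0.0], [-0.0, -0.0, -1.0]]
ft_force: [-0.0, 0.5, -1.2]
finger_gap: 0.0473
finger_force: 61.9
time_s: 24.38
tool_pos: [0.4472, -0.3605, 0.0115]
orientation: [[-0.767, 0.642, 0.0], [0.642, 0.767, -0.0], [-0.0, -0.0, -1.0]]
ft_force: [0.1, 0.5, 1.0]
finger_gap: 0.0476
finger_force: 62.3
```

```bash
python3 -m pendant '[{"x":0,"y":0,"z":0.05,"spin":0},{"x":0,"y":0,"z":0.05,"spin":0}]'
```

```text
time_s: 24.62
tool_pos: [0.4472, -0.3605, 0.0114]
orientation: [[-0.767, 0.642, 0.0], [0.642, 0.767, -0.0], [-0.0, -0.0, -1.0]]
ft_force: [-2.6, 1.0, 5.5]
finger_gap: 0.0474
finger_force: 62.6
```

```bash
python3 -m pendant '[{"x":0,"y":0,"z":0,"spin":0},{"x":0,"y":0,"z":0,"spin":0},{"x":0,"y":0,"z":0,"spin":0},{"x":0,"y":0,"z":0,"spin":0},{"x":0,"y":0,"z":-3,"spin":0},{"x":0,"y":0,"z":-7,"spin":0},{"x":0,"y":0,"z":-12,"spin":0},{"x":0,"y":0,"z":-17,"spin":0},{"x":0,"y":0,"z":-19,"spin":0},{"x":0,"y":0,"z":-19,"spin":0},{"x":0,"y":0,"z":-19,"spin":0}]' 1
python3 - <<'E'
from h import *
o=readout.get_obs();R=o["orientation"];w=imaging.camera("wrist");c=imaging.get_calibration("wrist");cv2.imwrite("pics/w12.png",w[:,:,::-1])
u,v=proj(c,[.447,-.36,.025])[0].astype(int)
for nm,m,z in (("choke",(w.max(2)<60),.025),("tray",(np.ptp(w,axis=2)<30)&(w.max(2)<200),.006)):
    m=m.astype(np.uint8);m[:,:u-90]=0;m[:,u+90:]=0;m[v+75:]=0;m[:max(v-90,0)]=0
    m=cv2.morphologyEx(m,cv2.MORPH_OPEN,np.ones((3,3)))
    k,lab,st,ce=cv2.connectedComponentsWithStats(m);l=1+st[1:,4].argmax()
    ct=max(cv2.findContours((lab==l).astype(np.uint8),0,1)[0],key=len);(X,Y),r=cv2.minEnclosingCircle((ray(c,ct[:,0],z)[:,:2]*1000).astype(np.float32));print(nm,X,Y,r,st[l],u,v)
print("to sink",tool(np.array([.528,.040,.2])-o["tool_pos"],R),o["joints"])
E
```

```text
time_s: 26.0
tool_pos: [0.4468, -0.36, 0.1994]
orientation: [[-0.767, 0.642, -0.002], [0.642, 0.767, 0.002], [0.002, 0.0, -1.0]]
ft_force: [0.2, 0.7, -1.3]
finger_gap: 0.0852
finger_force: 0.0
choke 446.8164978027344 -360.119873046875 25.48161506652832 [ 291  148   52   51 2056] 316 174
tray 449.4208068847656 -361.2517395019531 38.82195281982422 [ 280  134   76   75 4410] 316 174
to sink [19.4416 35.8914  0.0032] [-0.8845  0.4473  1.2832  0.      1.4135 -1.7586]
```

The choke is in the large tray: measured radius 25.5 mm at the expected height, about 2–3 mm off centre. Now the sink.

```bash
python3 -m pendant '[{"x":1.2,"y":2.2,"z":0,"spin":-4},{"x":3.4,"y":6.3,"z":0,"spin":-8},{"x":5.8,"y":10.7,"z":0,"spin":-13},{"x":8.2,"y":15.1,"z":0,"spin":-18},{"x":10.6,"y":19.6,"z":0,"spin":-23},{"x":13,"y":24,"z":0,"spin":-28},{"x":15.4,"y":28.4,"z":0,"spin":-32},{"x":17.8,"y":32.8,"z":0,"spin":-36},{"x":19,"y":35,"z":0,"spin":-39},{"x":19.4,"y":35.9,"z":0,"spin":-40},{"x":19.4,"y":35.9,"z":0,"spin":-40}]'
python3 - <<'E'
from h import *
o=readout.get_obs();R=o["orientation"];w=imaging.camera("wrist");c=imaging.get_calibration("wrist");cv2.imwrite("pics/w13.png",w[:,:,::-1])
h=cv2.cvtColor(w,cv2.COLOR_RGB2HSV);u,v=proj(c,[.528,.04,.022])[0].astype(int)
m=(h[:,:,1]<80).astype(np.uint8);m[:,:u-75]=0;m[:,u+75:]=0;m[v+70:]=0
m=cv2.morphologyEx(m,cv2.MORPH_CLOSE,np.ones((5,5)));k,lab,st,ce=cv2.connectedComponentsWithStats(m);l=1+st[1:,4].argmax()
ct=max(cv2.findContours((lab==l).astype(np.uint8),0,1)[0],key=len)
P=ray(c,ct[:,0],.022);T=((P-o["tool_pos"])@R*100)[:,:2].astype(np.float32)
r=cv2.minAreaRect(T);print(st[l],u,v,"tool rect",r,"pose",o["tool_pos"]); print(T.min(0),T.max(0))
E
```

```text
time_s: 27.42
tool_pos: [0.5284, 0.0398, 0.2005]
orientation: [[-1.0, -0.003, -0.001], [-0.003, 1.0, 0.0], [0.001, 0.0, -1.0]]
ft_force: [0.1, -1.0, 0.5]
finger_gap: 0.0851
finger_force: 0.0
[ 284  137   68   68 4414] 318 172 tool rect ((0.14600777626037598, -0.07767510414123535), (6.418418884277344, 6.663303852081299), 89.0723876953125) pose [0.5284 0.0398 0.2005]
[-3.1731 -3.318 ] [3.4598 3.1393]
```

```bash
python3 -m pendant '[{"x":0,"y":-0.1,"z":4,"spin":-1},{"x":0,"y":-0.1,"z":9,"spin":-1},{"x":0,"y":-0.1,"z":14,"spin":-1},{"x":0,"y":-0.1,"z":17,"spin":-1},{"x":0,"y":-0.1,"z":18.8,"spin":-1},{"x":0,"y":-0.1,"z":19.4,"spin":-1},{"x":0,"y":-0.1,"z":19.5,"spin":-1},{"x":0,"y":-0.1,"z":19.5,"spin":-1}]' 1
python3 -m pendant '[{"x":0,"y":0,"z":0,"spin":0},{"x":0,"y":0,"z":0,"spin":0},{"x":0,"y":0,"z":0,"spin":0},{"x":0,"y":0,"z":0,"spin":0},{"x":0,"y":0,"z":0,"spin":0},{"x":0,"y":0,"z":0,"spin":0}]' -1
python3 -m pendant '[{"x":0,"y":0,"z":-0.4,"spin":0},{"x":0,"y":0,"z":-1.2,"spin":0},{"x":0,"y":0,"z":-3,"spin":0},{"x":0,"y":0,"z":-6,"spin":0},{"x":0,"y":0,"z":-9.5,"spin":0},{"x":0,"y":0,"z":-12,"spin":0},{"x":0,"y":0,"z":-12,"spin":0},{"x":0,"y":0,"z":-12,"spin":0}]'
python3 - <<'E'
from h import *
o=readout.get_obs();R=o["orientation"];w=imaging.camera("wrist");cv2.imwrite("pics/w14.png",w[:,:,::-1]);s=imaging.camera("side");cv2.imwrite("pics/s14.png",s[:,:,::-1])
print("to square",tool(np.array([.450,.346,.008])-o["tool_pos"],R),np.degrees(np.arctan2(R[1,1],R[0,1])),o["joints"])
E
```

```text
time_s: 28.48
tool_pos: [0.5291, 0.0381, 0.0066]
orientation: [[-1.0, -0.019, 0.001], [-0.019, 1.0, -0.0], [-0.001, -0.0, -1.0]]
ft_force: [-0.0, 1.0, -0.3]
finger_gap: 0.0859
finger_force: 0.0
time_s: 29.22
tool_pos: [0.529, 0.0384, 0.0068]
orientation: [[-1.0, -0.019, 0.001], [-0.019, 1.0, -0.0], [-0.001, -0.0, -1.0]]
ft_force: [-2.3, 0.5, 7.9]
finger_gap: 0.0602
finger_force: 65.3
time_s: 30.22
tool_pos: [0.5282, 0.0385, 0.125]
orientation: [[-1.0, -0.019, -0.001], [-0.019, 1.0, 0.0], [0.001, 0.0, -1.0]]
ft_force: [0.5, 0.1, -1.8]
finger_gap: 0.0604
finger_force: 65.1
to square [ 7.2164 30.8928 11.7177] 91.08091497712887 [-0.151   0.4499  1.5201 -0.      1.1731 -1.7407]
```

```bash
python3 -m pendant '[{"x":0.5,"y":2,"z":0,"spin":-2},{"x":1.3,"y":5.5,"z":0,"spin":-5},{"x":2.3,"y":9.8,"z":0,"spin":-8},{"x":3.3,"y":14.1,"z":0,"spin":-11},{"x":4.3,"y":18.4,"z":0,"spin":-14},{"x":5.3,"y":22.7,"z":0,"spin":-17},{"x":6.3,"y":27,"z":0,"spin":-20},{"x":7,"y":29.8,"z":1,"spin":-22},{"x":7.2,"y":30.9,"z":3,"spin":-22},{"x":7.2,"y":30.9,"z":5.5,"spin":-22},{"x":7.2,"y":30.9,"z":6.5,"spin":-22},{"x":7.2,"y":30.9,"z":6.5,"spin":-22}]'
python3 tr.py .450 .346 86
```

```text
time_s: 31.82
tool_pos: [0.4504, 0.3461, 0.0604]
orientation: [[-0.92, -0.393, -0.001], [-0.393, 0.92, -0.001], [0.001, 0.0, -1.0]]
ft_force: [1.3, 0.9, -0.9]
finger_gap: 0.06
finger_force: 65.1
to tray [0.0302 0.0026 4.9016] proj [[320.0556 216.5625]]
[  208   148   219   188 27591] tool x max 4.28, y -7.45..7.07
[  27  333   51   51 1205] tool x max -8.55, y -21.35..-16.96
```

```bash
python3 - <<'E'
from h import *
import glob
n=sorted(glob.glob("pics/w_t3*.png"))[-1];s=n.replace("w_","side_");print(n)
w=cv2.imread(n);b=cv2.imread(s)
cv2.imwrite("pics/c15.png",cv2.hconcat([cv2.resize(w[80:360,160:480],(457,400)),cv2.resize(b[80:210,190:325],(343,400),interpolation=cv2.INTER_CUBIC)]))
E
```

```text
pics/w_t32.png
```

View pics/c15.png

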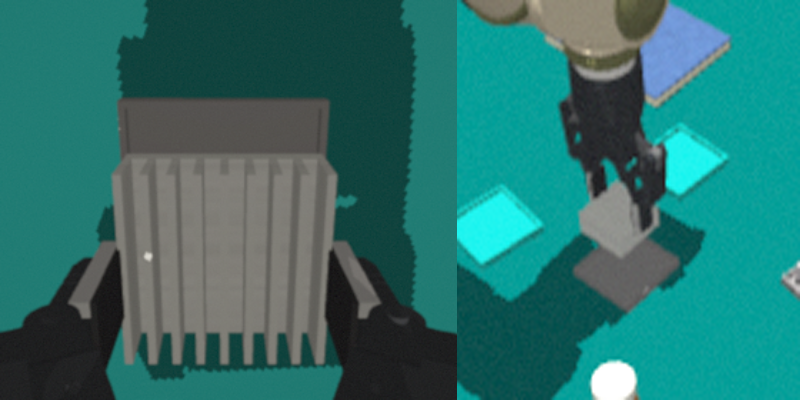

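The sink is level and square over the grey tray (tray columns 119–329, sink 113–335 in the crop, same centre). Lowering.

```bash
python3 -m pendant '[{"x":0,"y":0,"z":1.5,"spin":0},{"x":0,"y":0,"z":3,"spin":0},{"x":0,"y":0,"z":4.2,"spin":0},{"x":0,"y":0,"z":4.7,"spin":0},{"x":0,"y":0,"z":4.85,"spin":0},{"x":0,"y":0,"z":4.95,"spin":0},{"x":0,"y":0,"z":5.0,"spin":0},{"x":0,"y":0,"z":5.0,"spin":0}]'
python3 -m pendant '[{"x":0,"y":0,"z":0.05,"spin":0},{"x":0,"y":0,"z":0.05,"spin":0}]'
```

```text
time_s: 32.98
tool_pos: [0.451, 0.346, 0.011]
orientation: [[-0.92, -0.392, 0.0], [-0.392, 0.92, 0.0], [-0.0, -0.0, -1.0]]
ft_force: [-0.6, 0.1, -0.9]
finger_gap: 0.0599
finger_force: 65.1
time_s: 33.22
tool_pos: [0.4509, 0.346, 0.0103]
orientation: [[-0.92, -0.392, -0.0], [-0.392, 0.92, -0.0], [0.0, -0.0, -1.0]]
ft_force: [-0.5, 0.2, -1.4]
finger_gap: 0.0602
finger_force: 65.1
```

```bash
python3 -m pendant '[{"x":0,"y":0,"z":0.05,"spin":0},{"x":0,"y":0,"z":0.05,"spin":0}]'; python3 -m pendant '[{"x":0,"y":0,"z":0.05,"spin":0},{"x":0,"y":0,"z":0.05,"spin":0}]'
```

```text
time_s: 33.48
tool_pos: [0.4509, 0.346, 0.0099]
orientation: [[-0.92, -0.392, 0.0], [-0.392, 0.92, 0.0], [-0.0, 0.0, -1.0]]
ft_force: [-0.7, 1.1, 0.2]
finger_gap: 0.0603
finger_force: 65.2
time_s: 33.72
tool_pos: [0.4509, 0.346, 0.0099]
orientation: [[-0.92, -0.392, 0.0], [-0.392, 0.92, 0.0], [-0.0, -0.0, -1.0]]
ft_force: [-1.6, -0.2, 4.7]
finger_gap: 0.0606
finger_force: 65.9
```

Contact. Releasing and rising.

```bash
python3 -m pendant '[{"x":0,"y":0,"z":0,"spin":0},{"x":0,"y":0,"z":0,"spin":0},{"x":0,"y":0,"z":0,"spin":0},{"x":0,"y":0,"z":0,"spin":0},{"x":0,"y":0,"z":-3,"spin":0},{"x":0,"y":0,"z":-7,"spin":0},{"x":0,"y":0,"z":-12,"spin":0},{"x":0,"y":0,"z":-17,"spin":0},{"x":0,"y":0,"z":-21,"spin":0},{"x":0,"y":0,"z":-21,"spin":0},{"x":0,"y":0,"z":-21,"spin":0}]' 1
python3 - <<'E'
from h import *
o=readout.get_obs();R=o["orientation"];w=imaging.camera("wrist");c=imaging.get_calibration("wrist");cv2.imwrite("pics/w16.png",w[:,:,::-1])
u,v=proj(c,[.451,.346,.025])[0].astype(int);h=cv2.cvtColor(w,cv2.COLOR_RGB2HSV)
m=(h[:,:,1]<80).astype(np.uint8);m[:,:u-75]=0;m[:,u+75:]=0;m[v+70:]=0
k,lab,st,ce=cv2.connectedComponentsWithStats(m);l=1+st[1:,4].argmax();T=((ray(c,np.argwhere(lab==l)[:,::-1],.008)-o["tool_pos"])@R*100)[:,:2].astype(np.float32)
print("tray in tool",cv2.minAreaRect(T))
g=cv2.cvtColor(w,cv2.COLOR_RGB2GRAY);e=cv2.Canny(g,60,150);col=(e[v-40:v+40,u-50:u+50]>0).sum(0);print(u,v,u-50+np.where(col>25)[0])
print("expected sink sides px",proj(c,[o["tool_pos"]*[1,1,0]+[0,0,.025]+R[:,1]*s for s in(-.031,.031)]),"tray inner",proj(c,[o["tool_pos"]*[1,1,0]+[0,0,.008]+R[:,1]*s for s in(-.04,.04)]))
for n in ("side","scene"):
    im=imaging.camera(n);cv2.imwrite(f"pics/{n}_end.png",im[:,:,::-1]);a=cv2.imread(f"pics/{n}0.png")[:,:,::-1];cc=imaging.get_calibration(n)
    for nm,(x,y,z) in dict(jar=(.345,.165,.045),tape=(.655,.03,.019)).items():
        pass
    for nm,seed in {"scene":dict(jar=(364,187),tape=(276,267)),"side":dict(jar=(252,208),tape=(390,207))}[n].items():
        cen=[]
        for i in (a,im):
            hh=cv2.cvtColor(np.ascontiguousarray(i),cv2.COLOR_RGB2HSV);q=(hh[:,:,0]<30)&(hh[:,:,1]>70);q[:seed[1]-25]=0;q[seed[1]+25:]=0;q[:,:seed[0]-25]=0;q[:,seed[0]+25:]=0
            cen.append(np.argwhere(q).mean(0)[::-1])
        print(n,nm,*cen)
E
```

```text
time_s: 35.1
tool_pos: [0.4505, 0.3458, 0.2183]
orientation: [[-0.92, -0.392, -0.002], [-0.392, 0.92, -0.001], [0.002, -0.0, -1.0]]
ft_force: [0.3, -0.1, -0.5]
finger_gap: 0.0851
finger_force: 0.0
tray in tool ((-0.1711573600769043, -0.22884511947631836), (8.762415885925293, 8.747235298156738), 89.99366760253906)
318 171 [275 276 280 283 301 305 310 344 345 348]
expected sink sides px [[287.8145 171.0793]
 [349.0305 171.086 ]] tray inner [[280.6295 167.6572]
 [356.0565 167.6657]]
side jar [253.0752 215.6617] [253.0455 215.6288]
side tape [389.4393 206.5874] [389.4526 206.6156]
scene jar [363.1616 193.101 ] [363.11 193.06]
scene tape [275.2161 266.8771] [275.186  266.8922]
```

```bash
python3 - <<'E'
from h import *
w=cv2.imread("pics/w16.png",0).astype(float)
for r0 in (145,165,185): print(r0,w[r0:r0+14,270:366].mean(0).astype(int).tolist())
print("column down 310-325",w[125:225,310:326].mean(1).astype(int).tolist())
E
```

```text
145 [83, 83, 84, 81, 91, 117, 136, 134, 112, 124, 138, 139, 131, 105, 78, 82, 106, 112, 100, 98, 107, 112, 112, 113, 113, 107, 100, 106, 111, 112, 112, 113, 111, 102, 107, 111, 112, 112, 113, 112, 109, 110, 112, 112, 112, 112, 113, 113, 112, 112, 111, 112, 111, 109, 111, 112, 112, 112, 112, 110, 104, 108, 113, 112, 112, 112, 110, 101, 103, 110, 113, 113, 112, 111, 102, 96, 107, 111, 95, 77, 70, 71, 71, 70, 67, 69, 72, 70, 55, 44, 42, 42, 43, 42, 42, 43]
165 [84, 83, 84, 83, 82, 98, 127, 136, 126, 111, 126, 136, 137, 129, 108, 86, 94, 108, 106, 95, 104, 112, 112, 113, 113, 109, 99, 104, 111, 112, 110, 122, 147, 146, 150, 177, 186, 185, 185, 185, 176, 152, 164, 186, 191, 188, 182, 176, 168, 177, 184, 185, 182, 174, 178, 174, 176, 187, 191, 185, 165, 179, 186, 184, 184, 187, 183, 152, 169, 181, 185, 189, 190, 180, 144, 156, 183, 178, 152, 134, 132, 132, 133, 118, 111, 126, 131, 112, 90, 82, 83, 83, 82, 83, 84, 83]
185 [72, 73, 75, 74, 75, 80, 102, 129, 129, 105, 100, 112, 117, 119, 112, 92, 85, 104, 110, 98, 93, 98, 100, 102, 108, 110, 102, 96, 98, 100, 100, 115, 147, 151, 128, 140, 158, 164, 173, 184, 177, 143, 141, 152, 148, 146, 151, 145, 127, 121, 120, 116, 117, 129, 131, 120, 108, 102, 99, 99, 111, 116, 114, 105, 100, 99, 95, 101, 119, 122, 110, 102, 100, 94, 98, 123, 128, 107, 81, 73, 75, 77, 73, 72, 88, 95, 86, 69, 61, 62, 63, 64, 65, 66, 67, 68]
column down 310-325 [42, 46, 58, 70, 73, 72, 72, 72, 71, 72, 75, 88, 101, 106, 107, 110, 112, 112, 113, 113, 112, 112, 111, 111, 111, 112, 112, 112, 112, 111, 111, 110, 110, 110, 112, 111, 111, 111, 111, 109, 110, 125, 154, 180, 193, 193, 189, 187, 189, 190, 191, 194, 195, 193, 192, 191, 190, 188, 190, 190, 188, 184, 179, 167, 154, 149, 142, 134, 127, 116, 103, 92, 88, 87, 81, 71, 70, 70, 68, 65, 66, 69, 66, 54, 44, 42, 42, 43, 43, 43, 42, 43, 43, 43, 43, 43, 43, 42, 43, 43]
```

The sink spans columns 285–348 and rows 136–199. The tray spans columns 275–358 and rows 127–209, so the sink is centred and square. The jar and tape show no measurable shift.

```bash
python3 -c "
from cell import job
print(job.close_job())"
```

```text
the job is handed in; nothing more can be done
None
```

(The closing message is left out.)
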